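# Lock the bean hopper onto the coffee grinder and open its shutter

### The job

The coffee grinder has been cleaned and its bean hopper only stands loosely in the collar. Press the hopper down against its spring and twist it clockwise (seen from above) until it locks; only when it is locked, push the shutter lever at the hopper's neck clockwise to its end stop so that the shutter is fully open. Leave the cup, the glass and the sugar shaker where they stand.

Things in the scene. Friction and masses are not known exactly. Their poses are not given: they have to be found in the camera images.
- grinder: Steel and black coffee grinder, fixed to the worktop, 150 deep x 124 wide x 150 mm high without its hopper. Origin on the worktop under the hopper's axis; z up; -x is its front (side of the black grounds beaker), +y to the left of a user standing at its front. It does not move.
- collar (a point): Centre of the round collar on the grinder's top, 150 mm above the worktop, axes as the grinder's. 116 mm in diameter outside; inside are three bayonet slots for the hopper's lugs. Its rim has a long ridge at the front (locked mark) and a small round stud 69 degrees counter-clockwise of it seen from above (open mark); the rib on the hopper's neck points at one of them.
- lid_top (a point): Centre of the hopper's flat black lid (100 mm in diameter, one piece with the hopper), on the lid's upper face; z up. On the lid stands a dark wooden grip bar 56 long x 15 wide x 18 mm high, centred, along this point's x axis; beside the bar the lid is flat and can be pressed by fingertips. Lid height over the worktop: loose 216 mm, fully pressed 203, locked 209.
- hopper: Frosted clear bean hopper, loose, 0.2 to 0.4 kg, origin on its axis at its underside, axes as lid_top. A spring holds it up: 2 to 4 N start it down, 8 to 11 N hold it at the firm stop 13 mm lower. At least 10 mm down it turns clockwise 1.2 to 1.3 rad from loose to an end stop, its x axis then along the grinder's within 0.1 rad; let go there it springs up into locking notches. Unpressed it cannot turn.
- paddle (a point): Middle of the top edge of the shutter lever's upright aluminium paddle: 18 mm wide radially (71 to 89 mm from the hopper's axis), 6 mm thick, 36 mm tall below this point. x points radially outward from the hopper's axis, z up. The top edge is 1 mm below the lid's upper face. A thin arm joins it to the hopper's neck; it goes round with the hopper.
- shutter (a joint): Angle of the shutter lever about the hopper's axis relative to the hopper: 0 = shut (as at the start, within 0.1), grows as the paddle is pushed clockwise seen from above, 1.0 rad = end stop, shutter fully open. Moves with light friction (under 1 N at the paddle) and stays where it is left.
- espresso_cup: Striped white and black espresso cup, 65 x 88 x 50 mm, standing on the worktop near the grinder; bystander. Origin at the underside.
- sugar: Glass sugar shaker with white top, 70 mm in diameter, 127 mm high, near the grinder; bystander. Origin at the underside.
- glass: Clear drinking glass, 81 mm in diameter, 93 mm high, near the grinder; bystander. Origin at the underside.

How it is judged (in metres and radians):
On the way, in this order (a step that is already met when the one before it is completed fails the run):
1. the hopper is pressed down and twisted to its locked position, the shutter still shut (angle between the x axis of lid_top and the x axis of grinder, either way round below 0.15 rad and z of lid_top in the frame of grinder below 0.2115 m and horizontal distance between lid_top and grinder below 0.006 m and angle between lid_top's own z axis and vertical below 0.06 rad and value of joint shutter below 0.4 rad), for 0.2 s.
2. the shutter lever is pushed to its open end stop, the hopper staying locked (angle between the x axis of lid_top and the x axis of grinder, either way round below 0.15 rad and z of lid_top in the frame of grinder below 0.2115 m and horizontal distance between lid_top and grinder below 0.006 m and angle between lid_top's own z axis and vertical below 0.06 rad and value of joint shutter above 0.9 rad), for 0.2 s.
At the end, for the whole second after the job is handed in: The hopper is locked and still: x axis within 0.15 rad of the grinder's, lid 207.5 to 211.5 mm above the worktop, level within 0.06 rad, within 6 mm of the collar's axis; the shutter is open past 0.9 of 1.0 rad; cup, glass and shaker stand upright, moved 30 mm at most (all of step 2 and z of lid_top in the frame of grinder above 0.2075 m and angular speed of hopper below 0.1 rad/s and angle between each of espresso_cup, sugar, glass's own z axis and vertical below 0.15 rad); the robot touches nothing.
It fails at once if the shutter is opened while the hopper is not locked (value of joint shutter above 0.5 rad and (angle between the x axis of lid_top and the x axis of grinder, either way round above 0.3 rad or z of lid_top in the frame of grinder above 0.2135 m)).
It fails at once if the hopper is lifted out of the collar (z of lid_top in the frame of grinder above 0.235 m).
It fails at once if the espresso cup is moved more than 30 mm (distance of espresso_cup from where it was at the start of the episode above 0.03 m).
It fails at once if the sugar shaker is moved more than 30 mm (distance of sugar from where it was at the start of the episode above 0.03 m).
It fails at once if the drinking glass is moved more than 30 mm (distance of glass from where it was at the start of the episode above 0.03 m).
It also fails if it takes over 58 s, if anything falls off the work surface, if the arm or the gripper's body presses on something with over 40 N, if the wrist force passes 120 N, or if a joint passes its speed limit or range.

### The arm

A 6-joint arm with a two-finger parallel gripper is mounted at the origin on a cart in front of the work surface, level with it; the furniture and walls round the work are solid. World frame = base frame: x ahead of the robot, y to its left, z up, the work surface at z = 0. Lengths are in m, angles in degrees, forces in N, time in s.
With the tool pointing down it reaches from about 0.375 to 0.975 m from the base axis. Payload 3.8 kg.
Tool frame: the origin (TCP) lies on the centre line of the jaws, within the pads' length; the fingertips stand 14 mm ahead of it and the grasp point (between the pads) lies 5 mm behind it; z points along the fingers, y is the direction in which the jaws open and shut (so a half turn about z gives the same grasp; the last joint's range is limited). The gripper opens to 85 mm and grips with 20 to 120 N. Pads are 22 mm wide; open, the fingers measure 114 mm over their backs; the gripper's body (76 mm by 85 mm) begins 54 mm behind the grasp point. The pads swing forward as they close: fully open they stand 13 mm farther back than shut.
Start: joints at [-76.083, 15.12, 91.902, -0, 72.978, -2.114], TCP at [0.186, -0.649, 0.245] pointing down, gripper open.
Joint ranges: [-150.88, 150.88], [-54.13, 125.18], [17.81, 147.31], [-75.09, 255.09], [0, 152.58], [-146.25, 146.25]. Speed limits (degrees/s): [147.25, 147.25, 180, 180, 180, 180].

### API

Orientations are given as [roll, pitch, yaw] about the fixed x, y, z axes, in that order (R = Rz(yaw) Ry(pitch) Rx(roll)).
In Python, from station import * gives the robot as it stands.
- The arm moves only by the tool servo_tool, never from a script. Its argument "increments" is one flat list of numbers, 7 for each row, row after row: the finger opening in mm, from 0 to 85.4, then the shift along the tool's x, y, z in mm, then the turn, a rotation vector about the tool's x, y, z in rad. In form: [claw, tx, ty, tz, wx, wy, wz, claw, tx, ty, tz, wx, wy, wz, ...]. A call has 1 to 10 rows; each row is the pose to reach, as a shift and turn from the pose commanded when the call began, along the tool's axes at that moment; what a row does not reach only later rows make up. A row lasts 1/8 s, in which the tool goes at most 62.5 mm and 10.7 degrees, less where a joint would pass 70% of its speed; a pose out of reach is approached as far as the arm can. A call with a gripper value outside its range is refused whole. The fingers move at their own pace and stop on an object; "newtons" is the grip in N (left out, the last holds). Time passes only in rows, so rows that repeat a pose let the fingers close. It gives the time, the measured TCP pose, the force and the opening at its end, in the units of the state.
- get_obs(): the state, without advancing time (a new reading comes with each control period).
- camera(name): name is "scene" or "top" or "wrist"; returns the picture (384x512x3 uint8, blue, green, red); there is no depth.
- camera_params(name): a dict with "fx", "fy", "cx", "cy" (pixels), "xyz" and "rotation" of the camera in the world; the wrist camera has in their place "tool_from_camera" (4x4, takes a point from camera to tool coordinates, whose origin is the TCP and whose axes are the flange's). Camera axes: x right, y up, looking along -z (the intrinsics and any distortion apply to the point x, -y, -z); pixel columns grow to the right and rows downward; lengths in m; the calibration is good to about 2 mm. The wrist camera is an equidistant fisheye: a pixel r from the principal point sees the ray r / f radians off the axis. A picture is of the moment at which its call begins: read the wrist's pose just before it. camera_params takes no time and is no camera call.
- close_job(): hands the job in, once; it reports no verdict.
The state is a dict: "time_s": time; "joint_pos": joint angles; "joint_vel": joint speeds; "effort": joint torques, N m; "tcp_pos": TCP position; "ee_rot": TCP orientation; "wrist_force": force on the tool from outside, world axes, zero at the start; "moment": the same for the moment, N m; "gripper_width": opening from 0.0 (shut) to 1.0 (fully open).
Only numpy, scipy, OpenCV 4.12 (cv2) and the standard library are available. Lean on these libraries where they do the work, as an engineer would, in place of code of your own. Each camera call takes 0.05 s, during which the arm holds its last target.

## Working session

There is one attempt and no reset: what is moved stays moved. The work goes in short steps, Python scripts to look and compute and a tool call to move; the robot and the scene stay as the last step left them, time stands still between calls to the robot, and variables do not carry over. Pictures are saved under pics/ and viewed, and the job is handed in when it is done.

Besides the shell and the picture viewer there is one more tool, called after ">>>" by a JSON object that holds its "op" and its "data". servo_tool: Moves the arm, as the interface text tells. Its arguments: {"type":"object","properties":{"increments":{"type":"array","items":{"type":"number"}},"newtons":{"type":"number"}},"required":["increments"]}

```bash
mkdir -p pics; ls
python3 - <<'E'
from station import *
import cv2
print(get_obs())
for n in ["scene","top","wrist"]:
    print(n,camera_params(n)); cv2.imwrite(f"pics/a_{n}.png",camera(n))
E
```

```text
pics
{'time_s': 0.0, 'joint_pos': array([-7.60841054e+01,  1.51674492e+01,  9.19829464e+01,  1.89265630e-03,
        7.29775461e+01, -2.11361786e+00]), 'joint_vel': array([ 0.06099343,  0.07496351,  0.0580955 , -0.00489714, -0.05293203,
        0.0441162 ]), 'effort': array([-7.82876632e-04, -5.15115416e+01, -3.67317009e+01,  9.61583964e-06,
        1.31634559e-02,  8.06841911e-06]), 'tcp_pos': array([ 0.18623264, -0.64805768,  0.24396615]), 'ee_rot': array([-1.79872212e+02, -6.52591291e-03,  1.60289491e+01]), 'wrist_force': array([ 0.20097711,  0.57772189, -0.40576653]), 'moment': array([ 0.01860386, -0.03686619,  0.01178794]), 'gripper_width': 1.0009384200319233}
scene {'fx': 390.5670735302153, 'fy': 390.5670735302153, 'cx': 256.47597738437895, 'cy': 188.4113173840617, 'xyz': array([-0.25943399, -0.58833202,  0.48653911]), 'rotation': array([ 66.00247505,   1.33144293, -63.06558948])}
top {'fx': 428.0909899104731, 'fy': 428.0909899104731, 'cx': 254.57966303176553, 'cy': 202.43265147203175, 'xyz': array([ 0.31994994, -0.25248179,  1.06814151]), 'rotation': array([  8.29325967,   1.54932   , -89.01295896])}
wrist {'fx': 297.3186396354542, 'fy': 297.3186396354542, 'cx': 255.46570716913416, 'cy': 188.5767231369494, 'tool_from_camera': array([[-3.22663706e-04,  9.45089975e-01,  3.26810090e-01,
         8.28972756e-02],
       [ 9.99999263e-01, -7.76277655e-05,  1.21180069e-03,
         7.15789252e-04],
       [ 1.17063022e-03,  3.26810240e-01, -9.45089253e-01,
        -1.28919545e-01],
       [ 0.00000000e+00,  0.00000000e+00,  0.00000000e+00,
         1.00000000e+00]])}
```

View pics/a_scene.png

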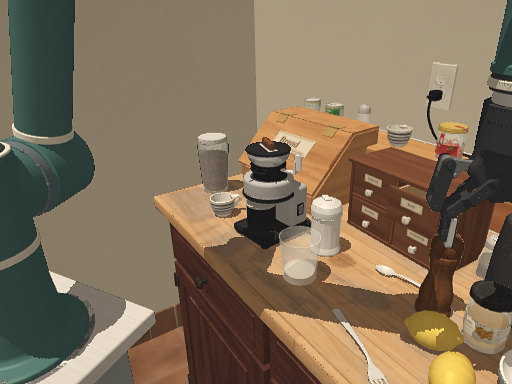

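View pics/a_top.png

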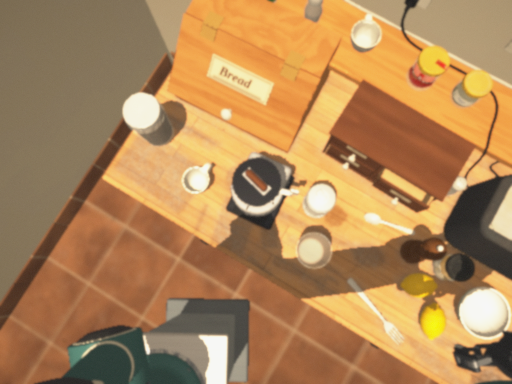

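View pics/a_wrist.png

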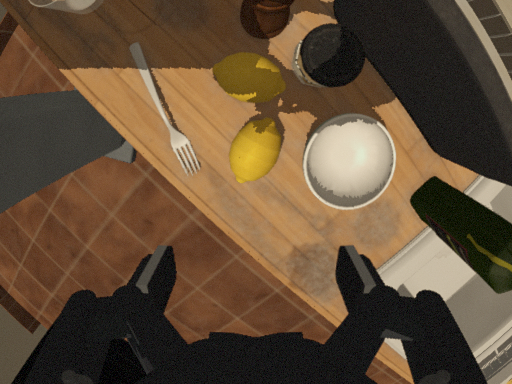

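```bash
python3 - <<'E'
import cv2
a=cv2.imread("pics/a_top.png")[130:250,200:340]; cv2.imwrite("pics/b_top.png",cv2.resize(a,None,fx=5,fy=5,interpolation=cv2.INTER_CUBIC))
a=cv2.imread("pics/a_scene.png")[125:255,220:360]; cv2.imwrite("pics/b_scene.png",cv2.resize(a,None,fx=4.5,fy=4.5,interpolation=cv2.INTER_CUBIC))
E
cat > h.py <<'E'
import numpy as np, cv2
from scipy.spatial.transform import Rotation as R
from station import *
def cam(n):
    p=camera_params(n); return p,R.from_euler('xyz',p['rotation'],degrees=True).as_matrix(),p['xyz']
def ray(n,u,v,z):
    p,M,c=cam(n); d=M@np.array([(u-p['cx'])/p['fx'],-(v-p['cy'])/p['fy'],-1]); return c+d*(z-c[2])/d[2]
def proj(n,P):
    p,M,c=cam(n); q=M.T@(np.asarray(P)-c); return np.array([p['cx']+p['fx']*q[0]/-q[2],p['cy']-p['fy']*q[1]/-q[2]])
E
```

```text
(no output)
```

View pics/b_top.png

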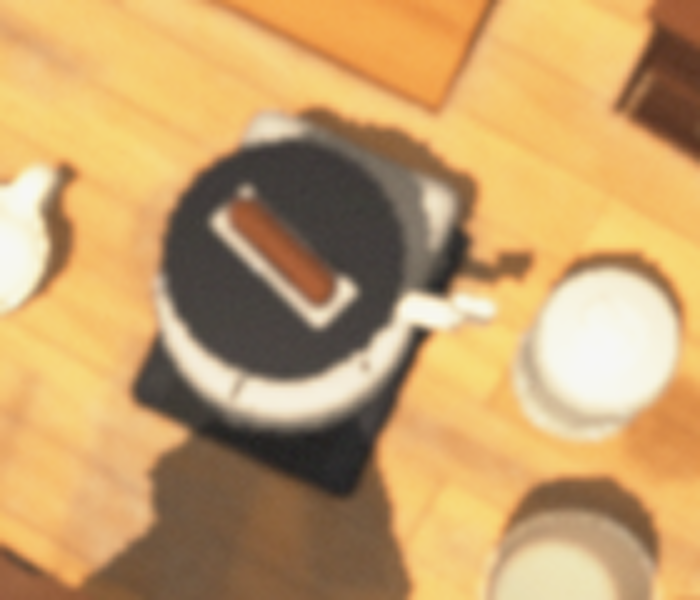

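View pics/b_scene.png

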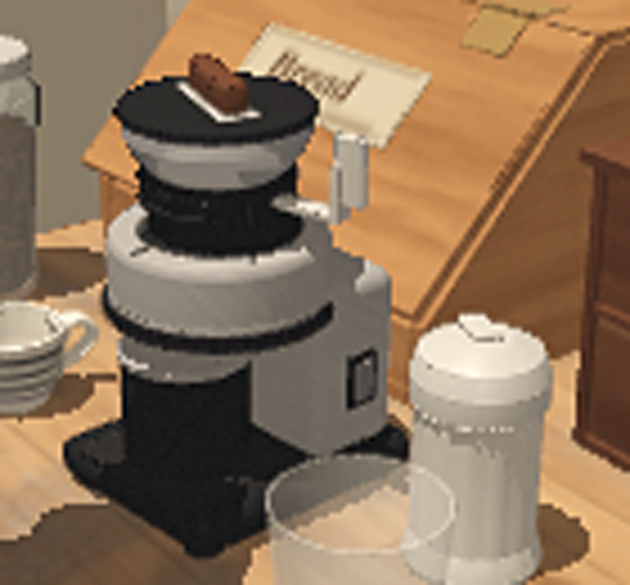

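Run:
```python
from h import *
t=lambda x,y:(200+(x-2)/5,130+(y-2)/5)
s=lambda x,y:(220+(x-1.75)/4.5,125+(y-1.75)/4.5)
lc=ray("top",*t(285,259),.216); print("lid",lc)
a=ray("top",*t(240,210),.234);b=ray("top",*t(322,296),.234);print("bar",a,b,(a+b)/2,np.degrees(np.arctan2(*(a-b)[1::-1])),np.linalg.norm(a-b))
a=ray("top",*t(212,222),.216);b=ray("top",*t(318,328),.216);print("plate edge",np.degrees(np.arctan2(*(a-b)[1::-1])))
p=ray("top",*t(475,308),.215);d=p-lc;print("paddle",p,np.hypot(*d[:2]),np.degrees(np.arctan2(d[1],d[0])))
g=ray("top",*t(238,385),.15);st=ray("top",*t(365,364),.15)
fa=ray("top",*t(135,395),.015);fb=ray("top",*t(350,494),.015);d=fa-fb;print("front edge",np.degrees(np.arctan2(d[1],d[0])))
for q in(g,st): d=q-lc;print(q,np.hypot(*d[:2]),np.degrees(np.arctan2(d[1],d[0])))
ls=ray("scene",*s(217,104),.216);print("lid scene",ls)
print("sugar",ray("top",*t(610,335),.127),"glass",ray("top",*t(572,590),.093))
```

```text
lid [ 0.48691444 -0.23065011  0.216     ]
bar [ 0.50303756 -0.21285476  0.234     ] [ 0.46866699 -0.24599621  0.234     ] [ 0.48585227 -0.22942548  0.234     ] 43.956996528752974 0.047746114759085856
plate edge 45.4015277820045
paddle [ 0.467905   -0.30762683  0.215     ] 0.07928917990227749 -103.87168607520519
front edge 66.05411027426504
[ 0.44404973 -0.20951314  0.15      ] 0.047792835456374604 153.75169035662753
[ 0.45397343 -0.26438291  0.15      ] 0.04714883572271694 -134.31961189885922
lid scene [ 0.48785449 -0.22987358  0.216     ]
sugar [ 0.47176921 -0.37309575  0.127     ] glass [ 0.36033374 -0.359735    0.093     ]
```

>>> {"op": "servo_tool", "data": {"increments": [85,0,0,-56,0,0,0,85,45,-35,-56,0,0,-0.05,85,90,-71,-56,0,0,-0.11,85,135,-106,-56,0,0,-0.16,85,180,-142,-56,0,0,-0.22,85,225,-177,-56,0,0,-0.27,85,270,-212,-56,0,0,-0.33,85,315,-248,-56,0,0,-0.38,85,360,-283,-56,0,0,-0.44,85,404,-318,-56,0,0,-0.49]}}

```text
time_s: 1.4
tcp_pos: [0.4876, -0.2298, 0.3011]
ee_rot: [180.0, 0.0, 44.2]
wrist_force: [0.6, 0.1, -0.6]
gripper_width: 0.996
```

>>> {"op": "servo_tool", "data": {"increments": [60,0,0,0,0,0,0,60,0,0,0,0,0,0]}}

```text
time_s: 1.65
tcp_pos: [0.4866, -0.2315, 0.3009]
ee_rot: [-180.0, 0.1, 44.2]
wrist_force: [-0.0, -1.1, -0.3]
gripper_width: 0.702
```

Run:
```python
from h import *
o=get_obs(); print({k:np.round(o[k],3) for k in('time_s','tcp_pos','ee_rot','joint_pos','gripper_width','wrist_force')})
a=camera("wrist"); cv2.imwrite("pics/c_w.png",a); cv2.imwrite("pics/c_w2.png",cv2.resize(a,(800,600),interpolation=cv2.INTER_CUBIC))
```

```text
{'time_s': np.float64(1.65), 'tcp_pos': array([ 0.487, -0.231,  0.301]), 'ee_rot': array([-1.79974e+02,  5.10000e-02,  4.41510e+01]), 'joint_pos': array([-2.80650e+01, -1.43000e+00,  1.04457e+02, -4.20000e-02,
        7.70130e+01,  1.77940e+01]), 'gripper_width': np.float64(0.702), 'wrist_force': array([-0.042, -1.054, -0.251])}
```

View pics/c_w2.png

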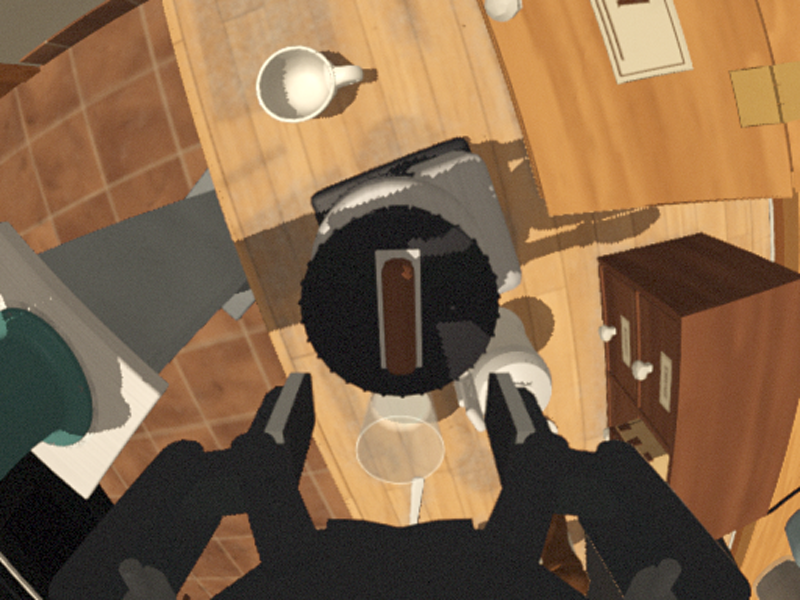

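```bash
cat >> h.py <<'E'
def wray(u,v,z,o):
    p=camera_params("wrist"); T=p['tool_from_camera']
    x,y=u-p['cx'],v-p['cy']; r=np.hypot(x,y); th=r/p['fx']
    d=np.array([np.sin(th)*x/r,-np.sin(th)*y/r,-np.cos(th)]) if r else np.array([0,0,-1.])
    M=R.from_euler('xyz',o['ee_rot'],degrees=True).as_matrix()
    c=o['tcp_pos']+M@T[:3,3]; D=M@T[:3,:3]@d
    return c+D*(z-c[2])/D[2]
E
python3 - <<'E'
from h import *
o=get_obs(); k=.64
a=wray(399.5*k,258*k,.234,o);b=wray(400.5*k,373*k,.234,o)
print(a,b,(a+b)/2,np.degrees(np.arctan2(*(a-b)[1::-1])),np.linalg.norm(a-b))
a=wray(302*k,300*k,.216,o);b=wray(499*k,300*k,.216,o);print(a,b,np.linalg.norm(a-b),(a+b)/2)
a=wray(400*k,207*k,.216,o);b=wray(400*k,396*k,.216,o);print(a,b,np.linalg.norm(a-b),(a+b)/2)
E
```

```text
[ 0.50917621 -0.20978667  0.234     ] [ 0.46887559 -0.24946607  0.234     ] [ 0.4890259  -0.22962637  0.234     ] 44.554986417311085 0.05655611595147987
[ 0.4568688  -0.19302816  0.216     ] [ 0.52492558 -0.26329949  0.216     ] 0.0978252783790259 [ 0.49089719 -0.22816382  0.216     ]
[ 0.52354466 -0.19618374  0.216     ] [ 0.45144364 -0.26603134  0.216     ] 0.10038547647760536 [ 0.48749415 -0.23110754  0.216     ]
```

>>> {"op": "servo_tool", "data": {"increments": [35,1,0,20,0,0,0,35,1,0,40,0,0,0,35,1,0,55,0,0,0,35,1,0,66,0,0,0,35,1,0,66,0,0,0,20,1,0,66,0,0,0,10,1,0,66,0,0,0,10,1,0,66,0,0,0,10,1,0,66,0,0,0], "newtons": 40}}

```text
time_s: 2.82
tcp_pos: [0.4881, -0.231, 0.2361]
ee_rot: [179.9, -0.0, 44.1]
wrist_force: [0.3, 0.7, 2.1]
gripper_width: 0.161
```

>>> {"op": "servo_tool", "data": {"increments": [10,0,0,5,0,0,0,10,0,0,9,0,0,0,10,0,0,13,0,0,0,10,0,0,16,0,0,0,10,0,0,16,0,0,0], "newtons": 40}}

```text
time_s: 3.45
tcp_pos: [0.4886, -0.2311, 0.223]
ee_rot: [179.8, -0.1, 44.1]
wrist_force: [-4.0, 4.3, 16.9]
gripper_width: 0.161
```

>>> {"op": "servo_tool", "data": {"increments": [10,0,-1,0,0,0,0.06,10,0,-1,0,0,0,0.16,10,0,-1,0,0,0,0.28,10,0,-1,0,0,0,0.4,10,0,-1,0,0,0,0.52,10,0,-1,0,0,0,0.64,10,0,-1,0,0,0,0.76,10,0,-1,0,0,0,0.88,10,0,-1,0,0,0,1.0,10,0,-1,0,0,0,1.1], "newtons": 40}}

```text
time_s: 4.7
tcp_pos: [0.4886, -0.2303, 0.223]
ee_rot: [-180.0, -0.3, -19.1]
wrist_force: [-1.5, 4.6, 15.6]
gripper_width: 0.162
```

Run:
```python
from h import *
o=get_obs(); print({k:np.round(o[k],2) for k in('tcp_pos','ee_rot','wrist_force','moment')})
a=camera("top")[130:250,200:340]; cv2.imwrite("pics/d_top.png",cv2.resize(a,None,fx=5,fy=5,interpolation=cv2.INTER_CUBIC))
a=camera("scene")[115:255,220:360]; cv2.imwrite("pics/d_s.png",cv2.resize(a,None,fx=4,fy=4,interpolation=cv2.INTER_CUBIC))
```

```text
{'tcp_pos': array([ 0.49, -0.23,  0.22]), 'ee_rot': array([-179.98,   -0.28,  -19.07]), 'wrist_force': array([-1.47,  4.56, 15.62]), 'moment': array([0.72, 0.46, 0.25])}
```

View pics/d_s.png

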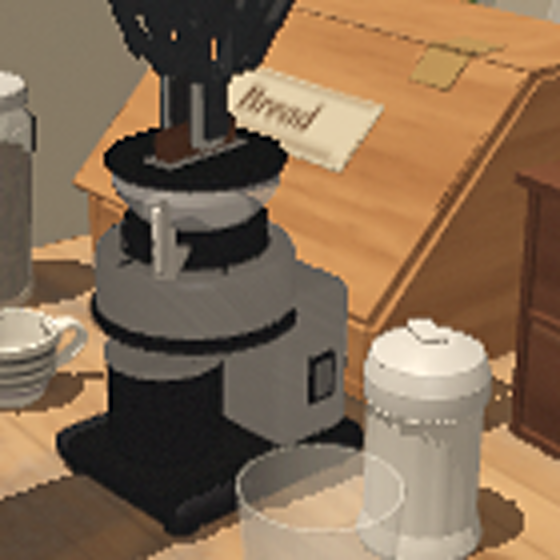

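View pics/d_top.png

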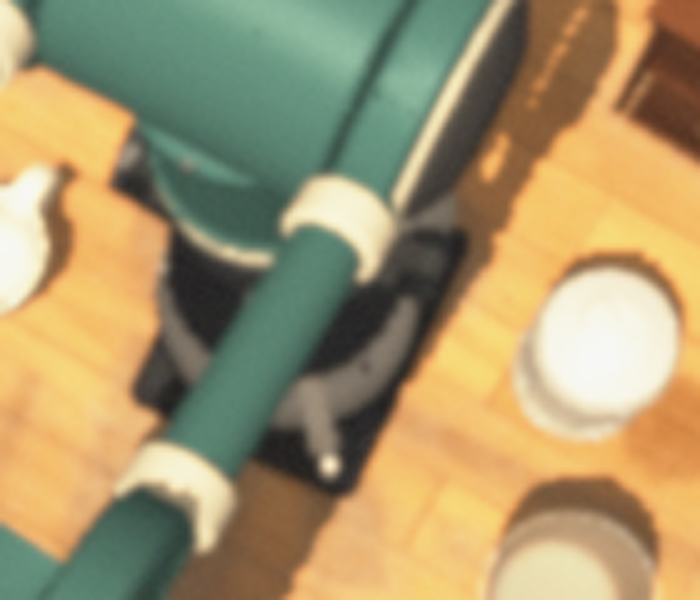

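>>> {"op": "servo_tool", "data": {"increments": [10,0,0,0,0,0,0.06,10,0,0,0,0,0,0.12,10,0,0,0,0,0,0.16,10,0,0,0,0,0,0.16], "newtons": 40}}

```text
time_s: 5.3
tcp_pos: [0.4887, -0.2301, 0.223]
ee_rot: [-179.9, -0.3, -28.1]
wrist_force: [-2.2, 4.6, 16.2]
gripper_width: 0.159
```

Run:
```python
from h import *
o=get_obs(); print({k:np.round(o[k],2) for k in('tcp_pos','ee_rot','wrist_force','moment','joint_pos')})
```

```text
{'tcp_pos': array([ 0.49, -0.23,  0.22]), 'ee_rot': array([-179.92,   -0.27,  -28.07]), 'wrist_force': array([-2.16,  4.58, 16.21]), 'moment': array([0.78, 0.48, 0.2 ]), 'joint_pos': array([-2.7910e+01,  1.2300e+00,  1.1007e+02,  8.0000e-02,  6.8430e+01,
        9.0130e+01])}
```

>>> {"op": "servo_tool", "data": {"increments": [10,0,0,0,0,0,0.05,10,0,0,0,0,0,0.08,10,0,0,0,0,0,0.08], "newtons": 40}}

```text
time_s: 5.68
tcp_pos: [0.4886, -0.2299, 0.223]
ee_rot: [-179.9, -0.2, -32.5]
wrist_force: [-2.9, 6.1, 17.4]
gripper_width: 0.16
```

Run:
```python
from h import *
o=get_obs(); print({k:np.round(o[k],2) for k in('tcp_pos','ee_rot','wrist_force','moment','joint_pos')})
a=camera("wrist"); cv2.imwrite("pics/e_w2.png",cv2.resize(a,(800,600),interpolation=cv2.INTER_CUBIC))
```

```text
{'tcp_pos': array([ 0.49, -0.23,  0.22]), 'ee_rot': array([-179.91,   -0.24,  -32.53]), 'wrist_force': array([-2.91,  6.07, 17.4 ]), 'moment': array([0.81, 0.46, 0.97]), 'joint_pos': array([-2.7880e+01,  1.2200e+00,  1.1008e+02,  7.0000e-02,  6.8450e+01,
        9.4620e+01])}
```

View pics/e_w2.png

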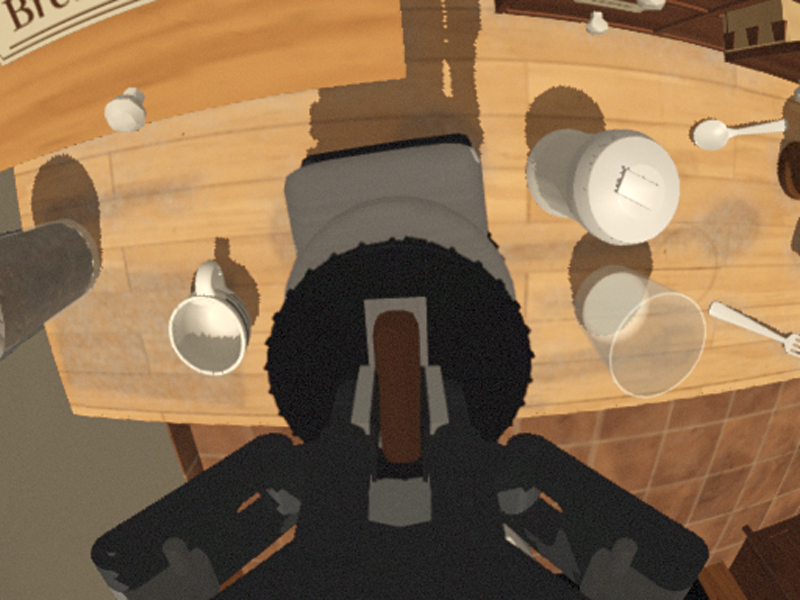

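>>> {"op": "servo_tool", "data": {"increments": [10,0,0,0,0,0,-0.03,10,0,0,-3,0,0,-0.03,10,0,0,-6,0,0,-0.03,10,0,0,-8,0,0,-0.03,10,0,0,-8,0,0,-0.03], "newtons": 40}}

```text
time_s: 6.35
tcp_pos: [0.4872, -0.2299, 0.2275]
ee_rot: [-180.0, -0.0, -31.0]
wrist_force: [3.0, 4.3, 3.7]
gripper_width: 0.163
```

Run:
```python
from h import *
o=get_obs(); print({k:np.round(o[k],3) for k in('tcp_pos','ee_rot','wrist_force','moment','joint_pos')})
```

```text
{'tcp_pos': array([ 0.487, -0.23 ,  0.227]), 'ee_rot': array([-1.79959e+02, -1.00000e-02, -3.09520e+01]), 'wrist_force': array([2.995, 4.327, 3.71 ]), 'moment': array([ 0.843, -0.512,  0.431]), 'joint_pos': array([-2.79350e+01,  1.03900e+00,  1.09778e+02,  4.30000e-02,
        6.91710e+01,  9.30010e+01])}
```

>>> {"op": "servo_tool", "data": {"increments": [10,0,0,-1.5,0,0,0,10,0,0,-3,0,0,0,10,0,0,-3,0,0,0,10,0,0,-3,0,0,0], "newtons": 40}}

```text
time_s: 6.85
tcp_pos: [0.4871, -0.2296, 0.2288]
ee_rot: [-179.9, 0.0, -31.0]
wrist_force: [5.2, 4.6, -3.2]
gripper_width: 0.156
```

Run:
```python
from h import *
o=get_obs(); print({k:np.round(o[k],3) for k in('tcp_pos','ee_rot','wrist_force','moment','joint_pos')})
```

```text
{'tcp_pos': array([ 0.487, -0.23 ,  0.229]), 'ee_rot': array([-1.79929e+02,  4.60000e-02, -3.09730e+01]), 'wrist_force': array([ 5.238,  4.555, -3.218]), 'moment': array([ 0.689, -1.001,  0.362]), 'joint_pos': array([-2.7934e+01,  9.9400e-01,  1.0968e+02,  7.8000e-02,  6.9369e+01,
        9.3011e+01])}
```

>>> {"op": "servo_tool", "data": {"increments": [35,0,0,0,0,0,0,35,0,0,0,0,0,0,35,0,0,0,0,0,0,35,0,0,-20,0,0,0,35,0,0,-50,0,0,0,35,0,0,-75,0,0,0,35,0,0,-75,0,0,0]}}

```text
time_s: 7.72
tcp_pos: [0.4885, -0.2311, 0.3095]
ee_rot: [-180.0, -0.4, -31.0]
wrist_force: [-0.2, -0.3, -0.2]
gripper_width: 0.416
```

Run:
```python
from h import *
o=get_obs(); print({k:np.round(o[k],3) for k in('tcp_pos','ee_rot','wrist_force','moment','joint_pos')})
a=camera("wrist"); cv2.imwrite("pics/f_w2.png",cv2.resize(a,(800,600),interpolation=cv2.INTER_CUBIC))
a=camera("scene")[115:255,220:360]; cv2.imwrite("pics/f_s.png",cv2.resize(a,None,fx=4,fy=4,interpolation=cv2.INTER_CUBIC))
a=camera("top")[130:250,200:340]; cv2.imwrite("pics/f_top.png",cv2.resize(a,None,fx=5,fy=5,interpolation=cv2.INTER_CUBIC))
```

```text
{'tcp_pos': array([ 0.489, -0.231,  0.31 ]), 'ee_rot': array([-179.989,   -0.407,  -30.959]), 'wrist_force': array([-0.156, -0.292, -0.218]), 'moment': array([-0.027,  0.067, -0.017]), 'joint_pos': array([-2.79520e+01, -1.76700e+00,  1.03895e+02, -1.00000e-02,
        7.74650e+01,  9.30090e+01])}
```

View pics/f_w2.png

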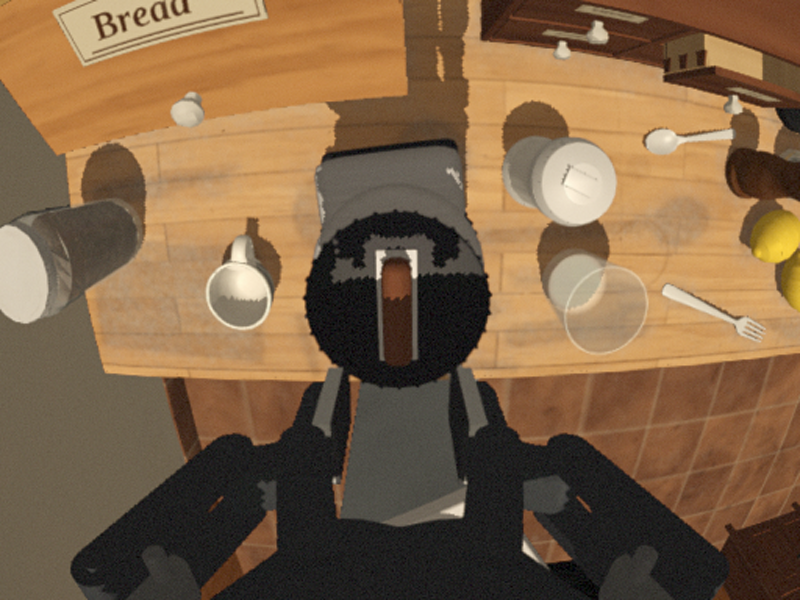

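View pics/f_s.png

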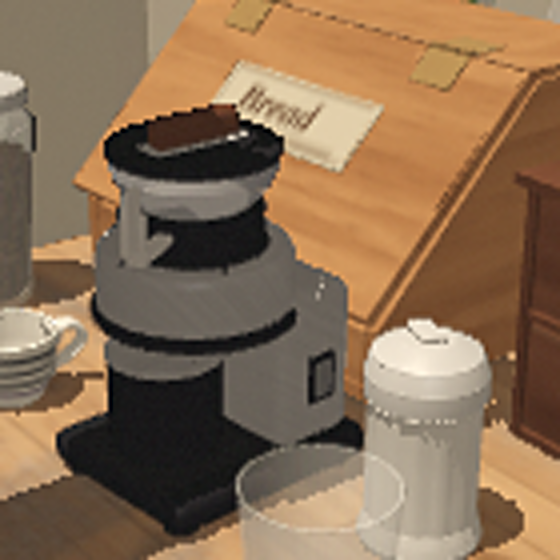

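View pics/f_top.png

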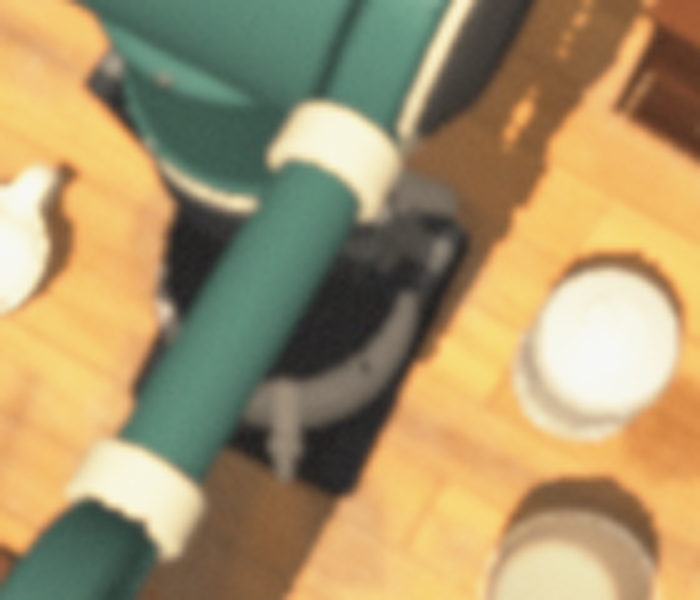

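Run:
```python
from h import *
for z in(.203,.209,.216): print(z,proj("scene",[.488,-.230,z]))
a=cv2.imread("pics/a_scene.png"); 
o=get_obs();k=.64
for z in (.0,.02,.13): 
  a=wray(330*k,159*k,z,o);b=wray(463*k,142*k,z,o);d=a-b;print(z,np.degrees(np.arctan2(d[1],d[0]))-90)
a=wray(398*k,262*k,.227,o);b=wray(397.5*k,364*k,.227,o);print((a+b)/2,np.degrees(np.arctan2(*(a-b)[1::-1])),np.linalg.norm(a-b))
t=lambda x,y:(200+(x-2)/5,130+(y-2)/5)
p=ray("top",*t(285,472),.208);d=p-np.array([.488,-.23,0]);print("paddle",p,np.hypot(*d[:2]),np.degrees(np.arctan2(d[1],d[0])))
```

```text
0.203 [267.97890333 153.27398999]
0.209 [267.94856024 150.71452002]
0.216 [267.91294411 147.71026445]
0.0 -23.638285757154406
0.02 -23.638285757154392
0.13 -23.63828575715442
[ 0.4876121  -0.23147343  0.227     ] -31.296591563714884 0.0526526728530197
paddle [ 0.40107209 -0.23189159  0.208     ] 0.08694849141610952 -178.75341820332525
```

Run:
```python
import cv2
a=cv2.imread("pics/c_w.png")[75:210,185:345]; cv2.imwrite("pics/g1.png",cv2.resize(a,None,fx=5,fy=4.4,interpolation=cv2.INTER_CUBIC))
a=cv2.imread("pics/f_w2.png")[120:320,290:510]; cv2.imwrite("pics/g2.png",cv2.resize(a,None,fx=3,fy=3,interpolation=cv2.INTER_CUBIC))
```

```text
(no output)
```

View pics/g1.png

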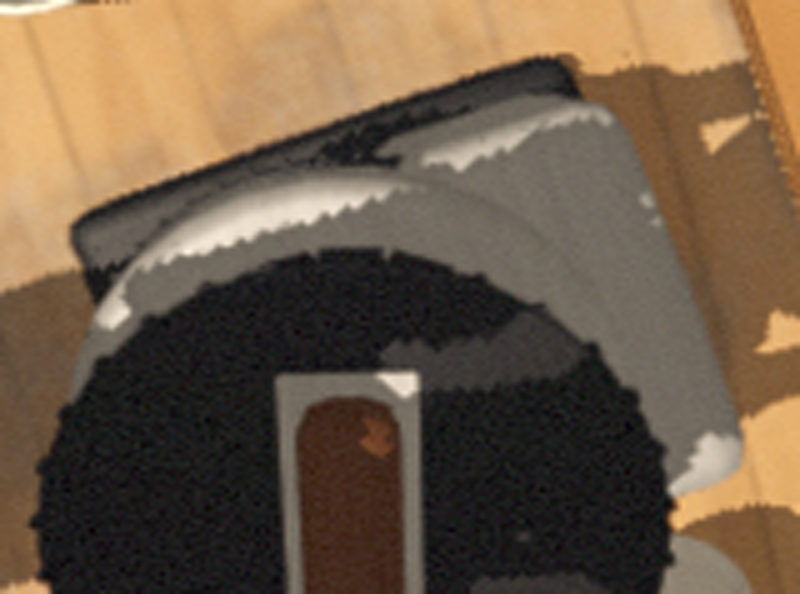

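View pics/g2.png

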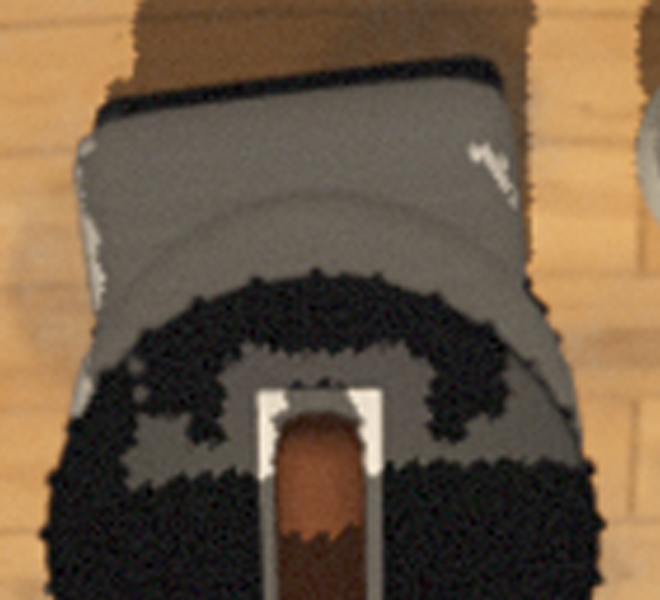

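Run:
```python
from h import *
oc=dict(tcp_pos=np.array([.4872,-.2306,.301]),ee_rot=[180,.05,44.15])
of=dict(tcp_pos=np.array([.4885,-.2311,.3095]),ee_rot=[-180,-.4,-30.96])
A=lambda a,b:np.degrees(np.arctan2(*(a-b)[1::-1]))
w=lambda o,p,z:wray(p[0],p[1],z,o)
c=lambda x,y:(185+(x-2)/5,75+(y-1.7)/4.4)
f=lambda x,y:((290+(x-1)/3)*.64,(120+(y-1)/3)*.64)
for z in(.01,.03): print("side",A(w(oc,c(105,208),z),w(oc,c(520,68),z)))
for z in(.01,.03): print("rear",A(w(of,f(130,98),z),w(of,f(460,62),z))-90)
print("rear body",A(w(of,f(130,115),.14),w(of,f(470,83),.14))-90)
for (p,q) in (((258,395),(264,590)),((383,392),(383,590))): print("plate",A(w(of,f(*p),.21),w(of,f(*q),.21)))
print("plate end",A(w(of,f(260,394),.21),w(of,f(380,391),.21))-90)
```

```text
side 155.0810436309709
side 155.0810436309709
rear -24.940716621382506
rear -24.940716621382492
rear body -25.755826165648443
plate -30.145151037593934
plate -30.29198957112684
plate end -29.516353705801933
```

>>> {"op": "servo_tool", "data": {"increments": [0,-11,17,0,0,0,-0.13,0,-22,35,0,0,0,-0.27,0,-33,53,0,0,0,-0.41,0,-43,70,0,0,0,-0.54,0,-43,70,0,0,0,-0.54,0,-43,70,0,0,0,-0.54], "newtons": 40}}

```text
time_s: 8.62
tcp_pos: [0.414, -0.2677, 0.3044]
ee_rot: [-179.9, 0.0, -0.1]
wrist_force: [0.7, -0.4, -0.5]
gripper_width: 0.001
```

Run:
```python
from h import *
o=get_obs(); print({k:np.round(o[k],3) for k in('tcp_pos','ee_rot','joint_pos','gripper_width')})
a=camera("wrist"); cv2.imwrite("pics/h_w2.png",cv2.resize(a,(800,600),interpolation=cv2.INTER_CUBIC))
```

```text
{'tcp_pos': array([ 0.414, -0.268,  0.304]), 'ee_rot': array([-1.79937e+02,  4.30000e-02, -1.37000e-01]), 'joint_pos': array([-3.57930e+01, -6.73700e+00,  1.09051e+02,  2.60000e-02,
        7.77580e+01,  5.43380e+01]), 'gripper_width': np.float64(0.001)}
```

View pics/h_w2.png

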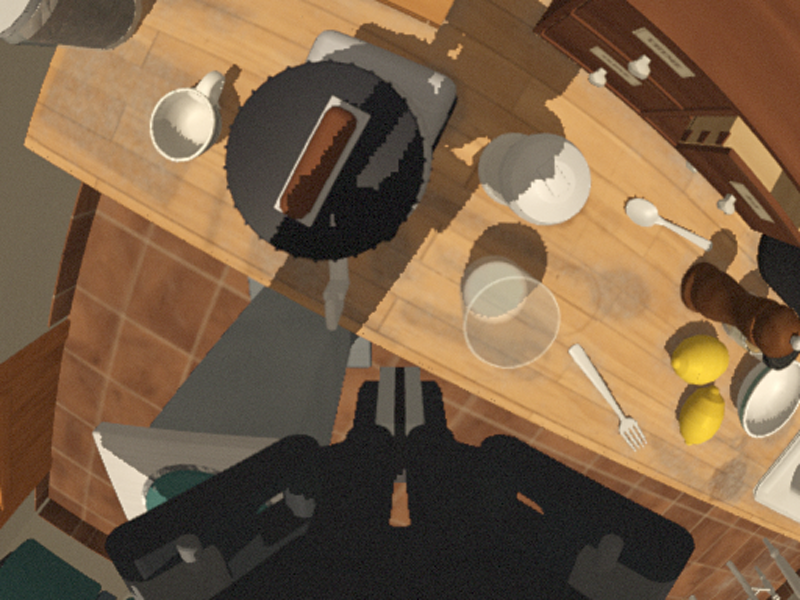

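Run:
```python
from h import *
o=get_obs();k=.64
for p in ((332,326),(337,290),(340,265)):
  q=wray(p[0]*k,p[1]*k,.208,o);d=q-np.array([.488,-.23,0]);print(q,np.hypot(*d[:2]),np.degrees(np.arctan2(d[1],d[0]))%360)
a=wray(228*k,160*k,.209,o);b=wray(428*k,160*k,.209,o);print((a+b)/2)
```

```text
[ 0.40170226 -0.23272907  0.208     ] 0.08634087767565024 181.81130933139414
[ 0.42185053 -0.2363945   0.208     ] 0.06645782550381668 185.5214819805952
[ 0.43519707 -0.23850357  0.208     ] 0.05348326570228924 189.1485606462734
[ 0.48924425 -0.23274668  0.209     ]
```

>>> {"op": "servo_tool", "data": {"increments": [0,0,0,40,0,0,0,0,0,0,80,0,0,0,0,0,0,105,0,0,0,0,0,0,105,0,0,0]}}

```text
time_s: 9.18
tcp_pos: [0.4129, -0.2665, 0.1976]
ee_rot: [-179.8, 0.3, -0.0]
wrist_force: [0.3, -0.5, 0.8]
gripper_width: 0.001
```

Run:
```python
from h import *
o=get_obs(); print({k:np.round(o[k],3) for k in('tcp_pos','ee_rot','wrist_force','joint_pos')})
a=camera("scene")[90:230,200:360]; cv2.imwrite("pics/i_s.png",cv2.resize(a,None,fx=4,fy=4,interpolation=cv2.INTER_CUBIC))
a=camera("wrist"); cv2.imwrite("pics/i_w2.png",cv2.resize(a,(800,600),interpolation=cv2.INTER_CUBIC))
# arc plan in tool frame (yaw0): tool x=+X, tool y=-Y
x0,y0=o['tcp_pos'][:2]
for th in range(208,135,-5):
  r=.083;t=np.radians(th);print(th,np.round([1e3*(.488+r*np.cos(t)-x0),-1e3*(-.23+r*np.sin(t)-y0)],1))
```

```text
{'tcp_pos': array([ 0.413, -0.266,  0.198]), 'ee_rot': array([-1.79798e+02,  2.63000e-01, -1.20000e-02]), 'wrist_force': array([ 0.281, -0.463,  0.761]), 'joint_pos': array([-3.57500e+01, -2.66500e+00,  1.16707e+02,  1.20000e-02,
        6.62900e+01,  5.42580e+01])}
208 [1.8 2.5]
203 [-1.3 -4. ]
198 [ -3.8 -10.8]
193 [ -5.8 -17.8]
188 [ -7.1 -24.9]
183 [ -7.8 -32.1]
178 [ -7.8 -39.4]
173 [ -7.3 -46.6]
168 [ -6.1 -53.7]
163 [ -4.3 -60.7]
158 [ -1.8 -67.6]
153 [  1.2 -74.2]
148 [  4.7 -80.5]
143 [  8.8 -86.4]
138 [ 13.4 -92. ]
```

View pics/i_s.png

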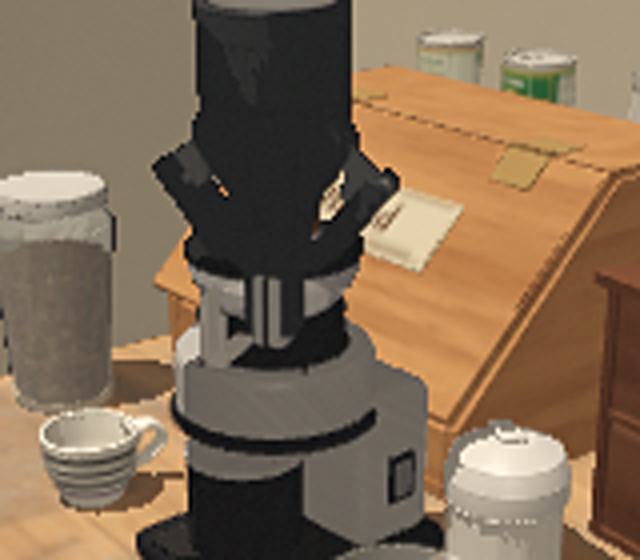

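View pics/i_w2.png

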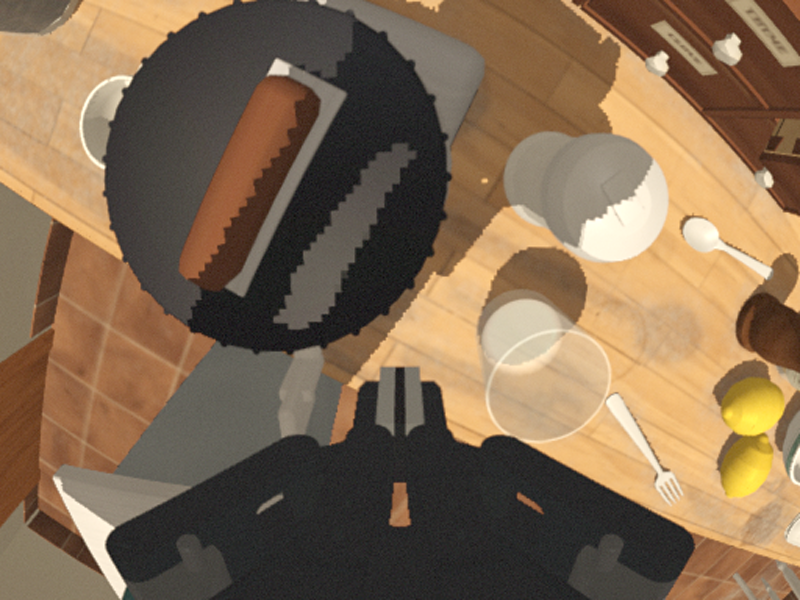

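>>> {"op": "servo_tool", "data": {"increments": [0,-1,-4,0,0,0,0,0,-4,-11,0,0,0,0,0,-6,-18,0,0,0,0.03,0,-7,-25,0,0,0,0.12,0,-8,-32,0,0,0,0.21,0,-8,-39,0,0,0,0.3,0,-7,-46.5,0,0,0,0.38,0,-6,-53.5,0,0,0,0.47,0,-4.5,-60.5,0,0,0,0.56,0,-4.5,-60.5,0,0,0,0.56]}}

```text
time_s: 10.52
tcp_pos: [0.4097, -0.2071, 0.201]
ee_rot: [-180.0, -0.1, -32.0]
wrist_force: [-0.4, -0.2, 0.4]
gripper_width: -0.002
```

Run:
```python
from h import *
o=get_obs(); print({k:np.round(o[k],3) for k in('tcp_pos','ee_rot','wrist_force','joint_pos')})
a=camera("wrist"); cv2.imwrite("pics/j_w2.png",cv2.resize(a,(800,600),interpolation=cv2.INTER_CUBIC))
x0,y0=o['tcp_pos'][:2];M=R.from_euler('xyz',o['ee_rot'],degrees=True).as_matrix()
for th in range(163,130,-4):
  r=.083;t=np.radians(th);print(th,np.round(1e3*(M.T@np.array([.488+r*np.cos(t)-x0,-.23+r*np.sin(t)-y0,0])),1))
```

```text
{'tcp_pos': array([ 0.41 , -0.207,  0.201]), 'ee_rot': array([-1.79992e+02, -6.90000e-02, -3.20010e+01]), 'wrist_force': array([-0.379, -0.153,  0.419]), 'joint_pos': array([-2.9932e+01, -6.8920e+00,  1.2021e+02,  6.0000e-03,  6.6612e+01,
        9.2067e+01])}
163 [-1.6 -0.6 -0. ]
159 [-2.9 -6.3 -0. ]
155 [ -3.8 -12.   -0. ]
151 [ -4.3 -17.8  -0. ]
147 [ -4.4 -23.5  -0. ]
143 [ -4.1 -29.3  -0. ]
139 [ -3.4 -35.1   0. ]
135 [ -2.3 -40.8   0. ]
131 [ -0.8 -46.4   0. ]
```

View pics/j_w2.png

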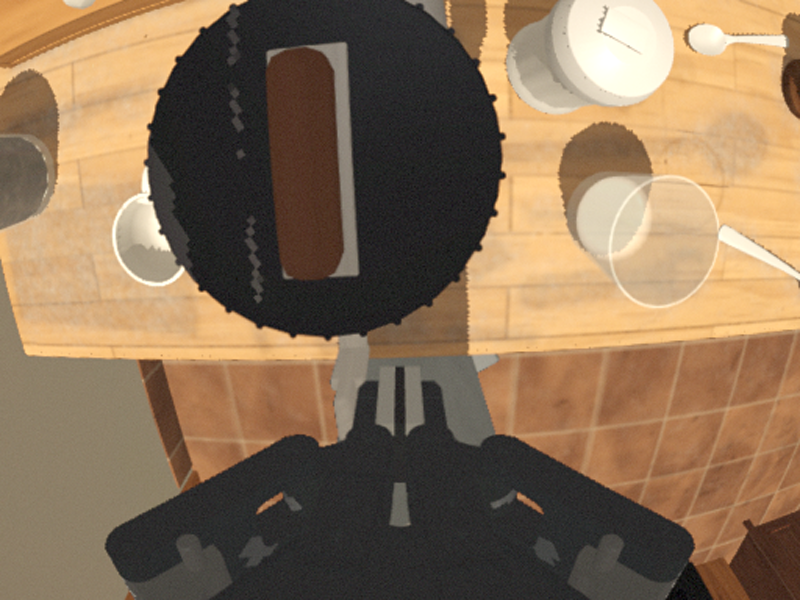

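>>> {"op": "servo_tool", "data": {"increments": [0,-3,-6,0,0,0,0.07,0,-4,-12,0,0,0,0.14,0,-4,-18,0,0,0,0.21,0,-4.5,-23.5,0,0,0,0.28,0,-4,-29,0,0,0,0.35,0,-3.5,-33,0,0,0,0.4,0,-3.5,-33,0,0,0,0.4]}}

```text
time_s: 11.45
tcp_pos: [0.4242, -0.1778, 0.2005]
ee_rot: [-180.0, -0.0, -54.9]
wrist_force: [-0.1, 0.2, -0.6]
gripper_width: -0.0
```

Run:
```python
from h import *
o=get_obs(); print({k:np.round(o[k],3) for k in('tcp_pos','ee_rot','wrist_force','moment','joint_pos')})
a=camera("wrist"); cv2.imwrite("pics/k_w2.png",cv2.resize(a,(800,600),interpolation=cv2.INTER_CUBIC))
x0,y0=o['tcp_pos'][:2];M=R.from_euler('xyz',o['ee_rot'],degrees=True).as_matrix()
for th in range(142,125,-2):
  r=.083;t=np.radians(th);print(th,np.round(1e3*(M.T@np.array([.488+r*np.cos(t)-x0,-.23+r*np.sin(t)-y0,0])),1))
```

```text
{'tcp_pos': array([ 0.424, -0.178,  0.2  ]), 'ee_rot': array([-1.79991e+02, -1.80000e-02, -5.49100e+01]), 'wrist_force': array([-0.094,  0.238, -0.617]), 'moment': array([-0.031, -0.008,  0.013]), 'joint_pos': array([-2.58440e+01, -6.72700e+00,  1.20119e+02, -1.00000e-03,
        6.65870e+01,  1.19066e+02])}
142 [-0.   1.9 -0. ]
140 [-0.8 -0.9 -0. ]
138 [-1.5 -3.7  0. ]
136 [-2.1 -6.5  0. ]
134 [-2.6 -9.4  0. ]
132 [ -3.  -12.2   0. ]
130 [ -3.3 -15.1   0. ]
128 [ -3.5 -18.    0. ]
126 [ -3.6 -20.9   0. ]
```

View pics/k_w2.png

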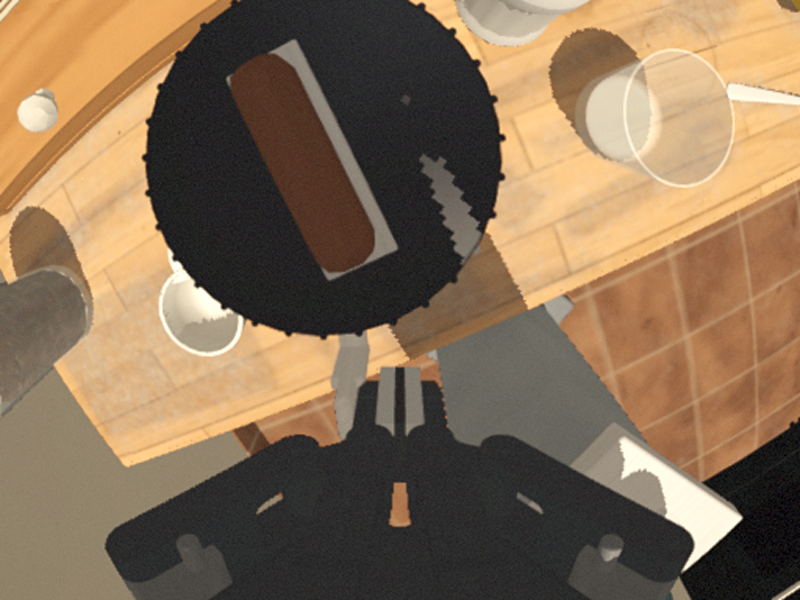

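>>> {"op": "servo_tool", "data": {"increments": [0,-1,-2.5,0,0,0,0.035,0,-2,-5,0,0,0,0.07,0,-2,-7,0,0,0,0.1,0,-2,-7,0,0,0,0.1]}}

```text
time_s: 12.0
tcp_pos: [0.4265, -0.1738, 0.2003]
ee_rot: [179.7, -0.0, -60.6]
wrist_force: [-7.8, -5.8, 2.7]
gripper_width: -0.001
```

>>> {"op": "servo_tool", "data": {"increments": [0,0,8,0,0,0,0,0,-3,18,0,0,0,0,0,-3,18,-30,0,0,0,0,-3,18,-80,0,0,0,0,-3,18,-120,0,0,0,0,-40,60,-130,0,0,0,0,-60,110,-130,0,0,0,0,-60,110,-130,0,0,0]}}

```text
time_s: 13.0
tcp_pos: [0.301, -0.1734, 0.3307]
ee_rot: [-180.0, -0.1, -60.9]
wrist_force: [0.6, -0.2, -0.3]
gripper_width: 0.002
```

Run:
```python
from h import *
o=get_obs(); print({k:np.round(o[k],3) for k in('tcp_pos','ee_rot','wrist_force','joint_pos')})
a=camera("wrist"); cv2.imwrite("pics/l_w2.png",cv2.resize(a,(800,600),interpolation=cv2.INTER_CUBIC))
a=camera("scene")[90:230,200:360]; cv2.imwrite("pics/l_s.png",cv2.resize(a,None,fx=4,fy=4,interpolation=cv2.INTER_CUBIC))
a=camera("top")[130:250,200:340]; cv2.imwrite("pics/l_top.png",cv2.resize(a,None,fx=5,fy=5,interpolation=cv2.INTER_CUBIC))
```

```text
{'tcp_pos': array([ 0.301, -0.173,  0.331]), 'ee_rot': array([-1.79954e+02, -1.12000e-01, -6.08670e+01]), 'wrist_force': array([ 0.584, -0.203, -0.285]), 'joint_pos': array([-3.40490e+01, -2.52190e+01,  1.20207e+02, -9.00000e-03,
        8.48910e+01,  1.16818e+02])}
```

View pics/l_w2.png

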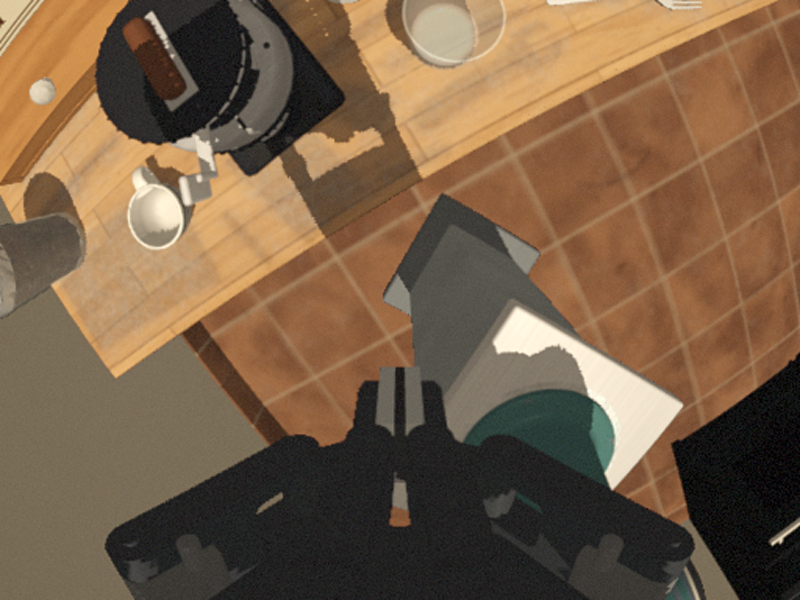

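View pics/l_s.png

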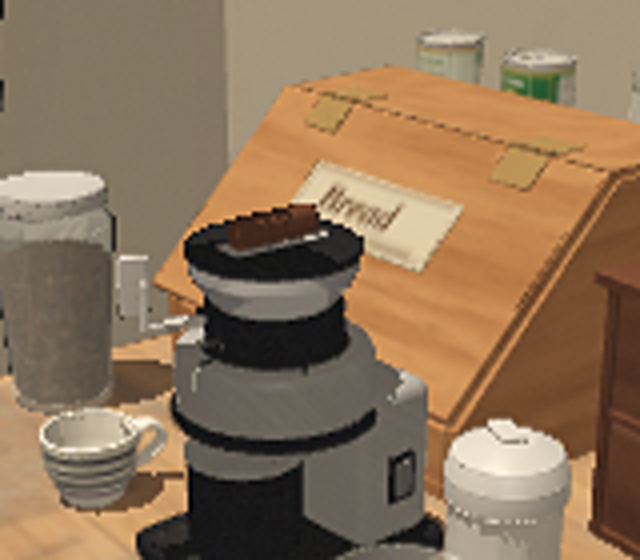

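View pics/l_top.png

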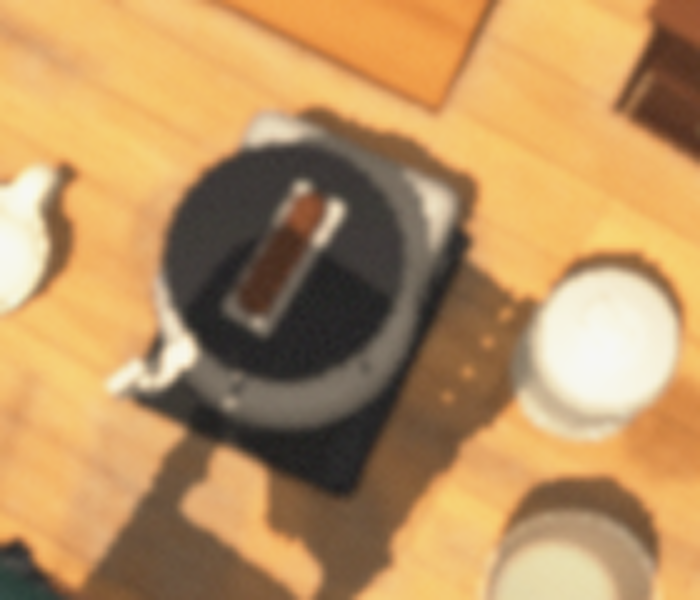

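Run:
```python
from h import *
t=lambda x,y:(200+(x-2)/5,130+(y-2)/5)
A=lambda d:np.degrees(np.arctan2(d[1],d[0]))
for p,q,z in (((318,195),(248,313),.227),((300,182),(228,312),.209),((345,205),(267,330),.209)):
  a=ray("top",*t(*p),z);b=ray("top",*t(*q),z);print("bar",(a+b)/2,A(a-b),np.linalg.norm(a-b))
p=ray("top",*t(118,384),.208);d=p-np.array([.488,-.23,0]);print("paddle",p,np.hypot(*d[:2]),A(d))
s=lambda x,y:(200+(x-1.5)/4,90+(y-1.5)/4)
print("scene lid",s(274,250),proj("scene",[.488,-.23,.209]))
```

```text
bar [ 0.48687331 -0.23014658  0.227     ] -29.34679810645156 0.05554087256045132
bar [ 0.49328866 -0.22185257  0.209     ] -27.596247246465403 0.061513622439711216
bar [ 0.48495508 -0.23916374  0.209     ] -30.706617537285734 0.060823785332312044
paddle [ 0.43595862 -0.16340154  0.208     ] 0.08452017977882804 128.00478489123932
scene lid (268.125, 152.125) [267.94856024 150.71452002]
```

Run:
```python
from station import *
print(close_job())
```

```text
the job is handed in; nothing more can be done
None
```

The hopper is locked and the shutter lever is pushed to its end stop. I handed the job in at about 13 s of the 58 s. The interface gives no verdict, so the checks below are my own.

**What I did:**
- I gripped the wooden bar and pressed the hopper to its firm stop, at about 16 N.
- I twisted it clockwise about 1.3 rad, until the moment about the vertical rose to about 1 N m at the end stop.
- I let it spring up. It rose about 6 mm and then resisted being pulled further, as a hopper caught in its notches would.
- With the closed fingers I pushed the paddle clockwise until it met the end stop, at about 10 N. Then I backed off and moved the arm clear.

**Last checks:**
- **Hopper angle:** it measures −29° to −30°, and the grinder's axis is about −25°. That is roughly 0.08 to 0.09 rad apart, against the 0.15 limit. An earlier, rougher reading of the grinder's axis put it at 0.13 rad, and a finer edge measurement did not bear that out.
- **Hopper position:** the bar's centre is within about 1 to 2 mm of the hopper axis as I first measured it. The final scene picture puts the lid 3 to 4 mm below the expected 209 mm. That is about the error of those readings, so I relied on the 6 mm rise for the height.
- **Shutter:** the final top picture gives about 0.95 rad, and the finger position at the stop gives about 1.0 rad. They differ by about the measuring error, and both are above the 0.9 limit.
- **Bystanders:** in the last pictures the cup, glass and shaker stand where they were, judged by eye and not measured. The wrist force was near zero.

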